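# Switch the ball feeder over to the empty tray

## Robot

A 6-joint arm with a two-finger parallel gripper is mounted at the origin on the work surface. World frame = base frame: x ahead of the robot, y to its left, z up, the work surface at z = 0. Lengths are in m, angles in rad, forces in N, time in s.
With the tool pointing down it reaches from about 0.3 to 0.875 m from the base axis. Payload 6.4 kg.
Tool frame: the origin (TCP) lies between the finger pads; the fingertips stand 25 mm ahead of it and the grasp point (between the pads) lies 6 mm ahead of it; z points along the fingers, y is the line along which they close (so a half turn about z gives the same grasp; the last joint's range is limited). The gripper opens to 85 mm and grips with 20 to 120 N. Pads are 22 mm wide; open, the fingers measure 114 mm over their backs; the gripper's body (76 mm by 85 mm) begins 54 mm behind the grasp point. The pads swing forward as they close: fully open they stand 13 mm farther back than shut.
Start: joints at [1.039, 0.181, 1.607, -0, 1.354, -0.206], TCP at [0.184, 0.545, 0.256] pointing down, gripper open.
Joint ranges: [-2.99, 2.99], [-0.89, 2.07], [0.3, 2.58], [-1.14, 4.28], [0, 2.63], [-3.12, 3.12]. Speed limits (rad/s): [2.57, 2.57, 3.01, 3.14, 3.14, 3.14].

## Interface

Orientations are given as a unit quaternion [w, x, y, z].
In Python, from bench import ctrl gives the robot as it stands.
- The arm moves only by the tool servo_tool, never from a script. Its argument "series" is text: rows parted by semicolons, each of 7 numbers parted by spaces: the gripper command: -1 is fully open, 1 is shut, values between are in proportion, then the shift along the tool's x, y, z in m, then the turn, a rotation vector about the tool's x, y, z in degrees. A call has 1 to 12 rows; each row is the pose to reach, as a shift and turn from the pose commanded when the call began, along the tool's axes at that moment; what a row does not reach only later rows make up. A row lasts 1/12 s, in which the tool goes at most 41.7 mm and 7.16 degrees, less where a joint would pass 70% of its speed; a pose out of reach is approached as far as the arm can. A call with a gripper value outside its range is refused whole. The fingers move at their own pace and stop on an object; the grip force is fixed at half the most. Time passes only in rows, so rows that repeat a pose let the fingers close. It gives the time, the measured TCP pose, the force, the opening and the grip force at its end, in the units of the state.
- ctrl.get_obs(): the state, without advancing time (a new reading comes with each control period).
- ctrl.camera(name): name is "scene" or "top" or "wrist"; returns a dict with "img" (420x560x3 uint8, red, green, blue), "z_map" (420x560 float32, m along the optical axis (not along the pixel's ray), 0 where there is no reading), "fovy" (degrees; the focal length in pixels is half the picture's height over the tangent of half this angle, whatever the lens; pixels are square), "cx", "cy" (the principal point, pixels), "extrinsics" (4x4, takes a point from camera to world coordinates); the wrist camera has in their place "T_tool_cam" (4x4, takes a point from camera to tool coordinates, whose origin is the TCP and whose axes are the flange's). Camera axes: x right, y down, z forward; pixel columns grow to the right and rows downward; lengths in m; the calibration is good to about 2 mm. A picture is of the moment at which its call begins: read the wrist's pose just before it.
- ctrl.hand_in(): hands the job in; it is judged then, once.
The state is a dict: "time_s": time; "q": joint angles; "dq": joint speeds; "joint_efforts": joint torques, N m; "eef_pos": TCP position; "eef_rot": TCP orientation; "wrist_force": force on the tool from outside, world axes, zero at the start; "torque": the same for the moment, N m; "opening": opening from 0.0 (shut) to 1.0 (fully open); "grasp_force": force on a finger pad.
Only numpy, scipy, OpenCV 4.12 (cv2) and the standard library are available. Lean on these libraries where they do the work, as an engineer would, in place of code of your own. Each camera call takes 0.05 s, during which the arm holds its last target. There are 200 camera calls.

## Task

The left tray of the ball feeder (left and right as the robot sees them) is full, so switch it to the right one: with a fingertip press down the raised yellow pad at the right end of the blue seesaw trough until the seesaw has rocked right over onto its other stop. Only then push the red gate head sideways to the left, all the way open, so that the four orange balls waiting on the white ramp roll down the right-hand chute into the empty blue tray. Leave the seesaw tipped to the right and the gate open; do not touch the balls by hand, nor grip or lift anything, and leave the bottle, beaker and jar where they stand.

Things in the scene. Friction and masses are not known exactly. Their poses are not given: they have to be found in the camera images.
- feeder: The ball feeder, a fixed bench fixture. Origin: on the bench, straight below the seesaw's pivot; x points from the seesaw up along the white ramp, y to the left (towards the white tray, full of fixed orange balls), z up. The blue seesaw trough lies along y, 220 mm long, pivot 110 mm above the bench. Chutes lead from y = +-95 mm to trays at y = +-175 to +-295 mm (x +-55 mm, walls up to 52 mm).
- ramp_mouth (a point): Middle of the lower edge of the white feed ramp's floor, x = 18 mm, z = 122 mm in the feeder's frame; axes as the feeder's. The ramp runs from here 154 mm along x, its floor rising at 0.14 rad; 33 mm wide over its walls, which are 14 mm high.
- seesaw (a joint): Tilt of the blue seesaw about the feeder's x axis, rad. -0.28: left end down on its stop; +0.28: right end down on its stop; starts tilted left (between -0.28 and -0.16). It stays where it is left (light friction, about 1 N at a pad).
- pad_right (a point): Middle of the top face of the yellow pad at the seesaw's right end, 44 x 44 mm, 6 mm thick, on the robot's side of the trough; in the seesaw's own frame it lies at x = -55, y = -85, z = 22 mm from the pivot. About 148 mm above the bench at tilt -0.20 rad and about 108 mm at +0.28.
- pad_left (a point): Middle of the top face of the same kind of yellow pad at the left end (x = -55, y = +85, z = 22 mm from the pivot); it is low at the start.
- gate (a joint): Travel of the release gate along the feeder's y axis, m: 0 shut, 0.045 fully open (to the left). About 1.5 N of friction; it stays where it is left.
- gate_head (a point): Centre of the red gate head, a block 24 (x) by 30 (y) by 40 mm high, on a 6 mm steel blade, 25 mm wide, that shuts the ramp. Shut, it lies at x = 48, y = 0, z = 179 mm in the feeder's frame (bottom 159, top 199 mm above the bench). The balls behind it reach up to 151 to 160 mm, the ramp walls beside it to 141 mm; passing balls stay below 152 mm there.
- tray_right (a point): Middle of the floor of the empty blue right-hand tray, inner size 104 x 114 mm; axes as the feeder's. Once the gate is open the balls take about 2 s to run down and come to rest here.
- ball1_center (a point): Centre of loose orange ball 1, 22 mm in diameter, about 25 g; nearest the gate on the ramp at the start.
- ball2_center (a point): Centre of loose orange ball 2, 22 mm in diameter, about 25 g; behind ball 1 on the ramp at the start.
- ball3_center (a point): Centre of loose orange ball 3, 22 mm in diameter, about 25 g; behind ball 2 on the ramp at the start.
- ball4_center (a point): Centre of loose orange ball 4, 22 mm in diameter, about 25 g; behind ball 3 on the ramp at the start.
- reagent_bottle: Amber reagent bottle, 64 mm in diameter, 125 mm high, loose; bystander. Origin: centre of its underside.
- beaker: Empty glass beaker, 68 mm in diameter, 85 mm high, loose; bystander. Origin: centre of its underside.
- cap_jar: Low white jar with an orange cap, 60 mm in diameter, 60 mm high, loose; bystander. Origin: centre of its underside.

How it is judged:
On the way, in this order (a step that is already met when the one before it is completed fails the run):
1. the seesaw is rocked over to the right stop while the gate is still shut (value of joint seesaw above 0.22 rad and value of joint gate below 0.015 m), for 0.2 s.
2. then the gate is pushed open (value of joint seesaw above 0.22 rad and value of joint gate above 0.036 m), for 0.1 s.
At the end, for the whole second after the job is handed in: All four balls lie inside the blue right-hand tray (centres less than 30 mm above its floor), at rest or only rocking gently (below 0.15 m/s); the seesaw is tipped right (above 0.22 rad of 0.28) and the gate open (above 36 of 45 mm) (all of step 2 and x of ball1_center in the frame of tray_right between -0.052 and 0.052 m and y of ball1_center in the frame of tray_right between -0.058 and 0.058 m and z of each of ball1_center, ball2_center, ball3_center, ball4_center in the frame of tray_right below 0.03 m and x of ball2_center in the frame of tray_right between -0.052 and 0.052 m and y of ball2_center in the frame of tray_right between -0.058 and 0.058 m and x of ball3_center in the frame of tray_right between -0.052 and 0.052 m and y of ball3_center in the frame of tray_right between -0.058 and 0.058 m and x of ball4_center in the frame of tray_right between -0.052 and 0.052 m and y of ball4_center in the frame of tray_right between -0.058 and 0.058 m and linear speed of each of ball1, ball2, ball3, ball4 below 0.15 m/s); the robot touches nothing.
It fails at once if a ball goes the wrong way, towards the left chute (y of any of ball1_center, ball2_center, ball3_center, ball4_center in the frame of feeder above 0.06 m).
It fails at once if a ball is lifted (z of any of ball1_center, ball2_center, ball3_center, ball4_center in the frame of feeder above 0.175 m).
It fails at once if the gate head is pinched instead of pushed (contact force between the fingers and gate_c1 above 1 N and contact force between the fingers and gate_c2 above 1 N).
It fails at once if a ball is touched by the robot (contact force between any of the fingers, the arm and ball1 above 0.3 N or contact force between any of the fingers, the arm and ball2 above 0.3 N or contact force between any of the fingers, the arm and ball3 above 0.3 N or contact force between any of the fingers, the arm and ball4 above 0.3 N).
It fails at once if the bottle, beaker or jar is shifted (15 mm), tipped or lifted (distance of any of reagent_bottle, beaker, cap_jar from where it was at the start of the episode above 0.015 m or angle between any of reagent_bottle, beaker, cap_jar's own z axis and vertical above 0.2 rad).
It also fails if it takes over 43 s, if anything falls off the work surface, if the arm or the gripper's body presses on something with over 40 N, if the wrist force passes 120 N, or if a joint passes its speed limit or range.

## Working session

There is one attempt and no reset: what is moved stays moved. The work goes in short steps, Python scripts to look and compute and a tool call to move; the robot and the scene stay as the last step left them, time stands still between calls to the robot, and variables do not carry over. Pictures are saved under pics/ and viewed, at most 10 in all, crops included, and the job is handed in when it is done.

Besides the shell and the picture viewer there is one more tool, called after ">>>" by a JSON object that holds its "fn" and its "kwargs", one argument or row to a line. servo_tool: Moves the arm, as the interface text tells. Its arguments: {"type":"object","properties":{"series":{"type":"string"}},"required":["series"]}

```bash
mkdir -p pics
cat > h.py <<'E'
import numpy as np, cv2
from bench import ctrl
def world(c,u,v,z=None):
    f=210/np.tan(np.radians(c["fovy"])/2)
    if z is None: z=float(np.median(c["z_map"][v-1:v+2,u-1:u+2]))
    p=np.array([(u-c["cx"])/f*z,(v-c["cy"])/f*z,z,1])
    return (c["extrinsics"]@p)[:3]
def save(c,n): cv2.imwrite("pics/"+n+".png",c["img"][:,:,::-1])
E
python3 - <<'E'
from h import *
import pickle
a=ctrl.camera("scene");b=ctrl.camera("top")
pickle.dump((a,b),open("c.pkl","wb"))
save(a,"s1");save(b,"t1")
o=ctrl.get_obs();print(o["time_s"],o["eef_pos"],o["eef_rot"],o["opening"])
E
```

```text
0.1 [0.18376462 0.5443641  0.25546998] [-2.96826475e-04  1.62170002e-01  9.86762504e-01 -7.50917342e-04] 1.0010494900206386
```

View pics/s1.png

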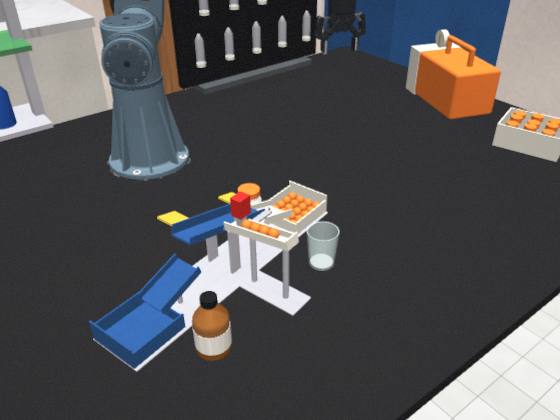

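View pics/t1.png

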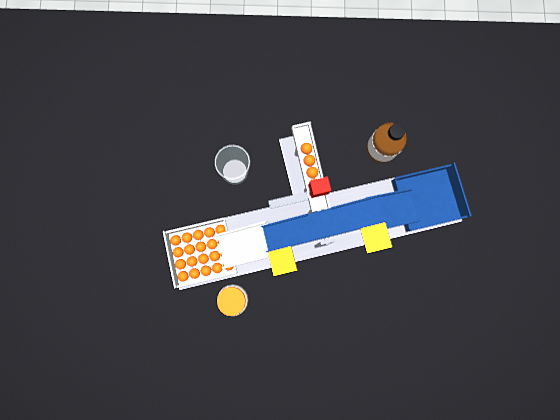

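The scene view shows the feeder, tilted left. In the top view the right pad is at about (376,238), the left pad at (283,261), the red head at (320,187), the jar at (232,300), the beaker at (233,165) and the bottle at (388,142).

Run:
```python
from h import *
import pickle
a,b=pickle.load(open("c.pkl","rb"))
def blob(c,lo,hi,name):
    hsv=cv2.cvtColor(c["img"],cv2.COLOR_RGB2HSV)
    m=cv2.inRange(hsv,lo,hi); n,l,s,ce=cv2.connectedComponentsWithStats(m)
    for i in range(1,n):
        if s[i,4]<60: continue
        v,u=np.where((l==i)&(c["z_map"]>0)); P=np.array([world(c,x,y,c["z_map"][y,x]) for x,y in zip(u,v)])
        print(name,ce[i].round(1),s[i,4],"med",np.median(P,0).round(4),"p2",np.percentile(P,3,0).round(3),"p98",np.percentile(P,97,0).round(3))
for n,c in(("scene",a),("top",b)):
    blob(c,(27,150,120),(33,255,255),n+" yellow")
    blob(c,(0,200,90),(3,255,255),n+" red")
print(b["extrinsics"].round(3))
for n,u,v in(("tray",430,195),("ballramp",307,149),("ramptop",302,126),("jar",232,300),("bottle cap",396,132),("bench",100,100),("trayR corner",456,166),("trayL c",166,232)): print(n,world(b,u,v).round(3))
```

```text
scene yellow [172.2 217.1] 174 med [ 0.4986 -0.1753  0.1515] p2 [ 0.481 -0.194  0.146] p98 [ 0.516 -0.157  0.157]
scene red [240.5 207.1] 284 med [ 0.5902 -0.0808  0.182 ] p2 [ 0.576 -0.089  0.163] p98 [ 0.596 -0.058  0.199]
top yellow [376.  237.6] 643 med [ 0.4993 -0.1745  0.1531] p2 [ 0.479 -0.195  0.148] p98 [ 0.521 -0.154  0.159]
top yellow [282. 261.] 572 med [ 0.4581 -0.0149  0.1125] p2 [ 0.437 -0.036  0.106] p98 [0.479 0.005 0.118]
top red [316.  191.6] 73 med [ 0.5697 -0.0624  0.1907] p2 [ 0.565 -0.086  0.174] p98 [ 0.585 -0.056  0.2  ]
[[ 0.02  -0.985  0.169  0.429]
 [-1.    -0.022 -0.013  0.017]
 [ 0.016 -0.169 -0.986  0.976]
 [ 0.     0.     0.     1.   ]]
tray [ 0.602 -0.321  0.01 ]
ballramp [ 0.653 -0.054  0.159]
ramptop [ 0.696 -0.045  0.154]
jar [0.386 0.075 0.06 ]
bottle cap [ 0.698 -0.221  0.126]
bench [0.792 0.372 0.003]
trayR corner [ 0.667 -0.381  0.002]
trayL c [0.512 0.209 0.042]
```

>>> {"fn": "servo_tool", "kwargs": {
  "series": "1 -0.022 -0.024 -0.01 0 0 -3; 1 -0.044 -0.049 -0.02 0 0 -6; 1 -0.067 -0.073 -0.02 0 0 -9; 1 -0.089 -0.098 -0.02 0 0 -12; 1 -0.111 -0.122 -0.02 0 0 -15; 1 -0.133 -0.147 -0.02 0 0 -18; 1 -0.155 -0.171 -0.02 0 0 -21; 1 -0.177 -0.195 -0.02 0 0 -24; 1 -0.199 -0.22 -0.02 0 0 -27; 1 -0.221 -0.244 -0.02 0 0 -30; 1 -0.243 -0.268 -0.02 0 0 -33; 1 -0.265 -0.293 -0.02 0 0 -33"
}}

```text
time_s: 1.1
eef_pos: [0.3414, 0.1809, 0.2762]
eef_rot: [0.0, -0.126, 0.992, 0.0]
wrist_force: [0.5, -0.2, -0.6]
opening: 0.002
grasp_force: 0.0
```

>>> {"fn": "servo_tool", "kwargs": {
  "series": "1 -0.006 -0.035 0 0 0 0; 1 -0.012 -0.07 0 0 0 0; 1 -0.018 -0.105 0 0 0 0; 1 -0.024 -0.14 0 0 0 0; 1 -0.03 -0.175 0 0 0 0; 1 -0.036 -0.21 0 0 0 0; 1 -0.042 -0.245 0 0 0 0; 1 -0.048 -0.28 0 0 0 0; 1 -0.054 -0.315 0 0 0 0; 1 -0.06 -0.35 0.01 0 0 0; 1 -0.062 -0.389 0.04 0 0 0; 1 -0.062 -0.389 0.065 0 0 0"
}}

```text
time_s: 2.1
eef_pos: [0.4999, -0.1847, 0.2122]
eef_rot: [0.002, -0.123, 0.992, -0.003]
wrist_force: [-0.9, 0.5, -0.4]
opening: 0.003
grasp_force: 0.0
```

Run:
```python
from h import *
o=ctrl.get_obs();print(o["eef_pos"],o["eef_rot"])
a=ctrl.camera("scene")
cv2.imwrite("pics/s2.png",cv2.resize(a["img"][120:320,80:340,::-1],None,fx=3,fy=3))
```

```text
[ 0.49991278 -0.18465559  0.212201  ] [ 0.00201833 -0.12320888  0.9923755  -0.0025212 ]
```

View pics/s2.png

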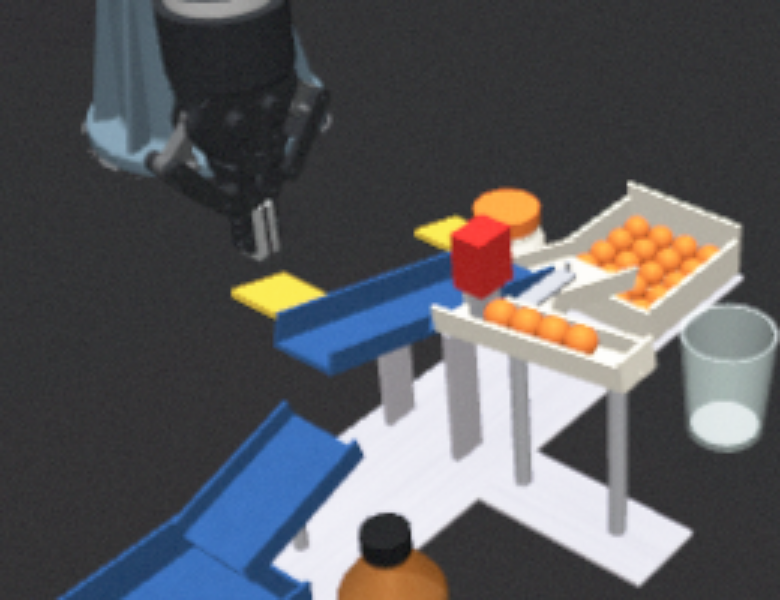

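The fingertips are centred above the right pad, at about (265,255) and (280,295) in the crop. Next I press.

>>> {"fn": "servo_tool", "kwargs": {
  "series": "1 0 0 0.01 0 0 0; 1 0 0 0.02 0 0 0; 1 0 0 0.028 0 0 0; 1 0 0 0.034 0 0 0; 1 0 0 0.04 0 0 0; 1 0 0 0.046 0 0 0; 1 0 0 0.052 0 0 0; 1 0 0 0.058 0 0 0; 1 0 0 0.063 0 0 0; 1 0 0 0.067 0 0 0; 1 0 0 0.07 0 0 0; 1 0 0 0.07 0 0 0"
}}

```text
time_s: 3.15
eef_pos: [0.4972, -0.1789, 0.1404]
eef_rot: [-0.001, -0.125, 0.992, 0.001]
wrist_force: [0.4, -0.0, -0.2]
opening: -0.004
grasp_force: 0.0
```

>>> {"fn": "servo_tool", "kwargs": {
  "series": "1 0 0 0.002 0 0 0; 1 0 0 0.004 0 0 0; 1 0 0 0.006 0 0 0; 1 0 0 0.006 0 0 0"
}}

```text
time_s: 3.48
eef_pos: [0.4977, -0.1792, 0.136]
eef_rot: [-0.0, -0.125, 0.992, -0.0]
wrist_force: [-2.3, 1.4, 5.9]
opening: 0.002
grasp_force: 2.7
```

Run:
```python
from h import *
o=ctrl.get_obs();print(o["eef_pos"],o["wrist_force"])
a=ctrl.camera("scene")
cv2.imwrite("pics/s3.png",cv2.resize(a["img"][120:320,80:340,::-1],None,fx=3,fy=3))
```

```text
[ 0.49774581 -0.1792073   0.13601581] [-2.32606172  1.4261314   5.90270595]
```

View pics/s3.png

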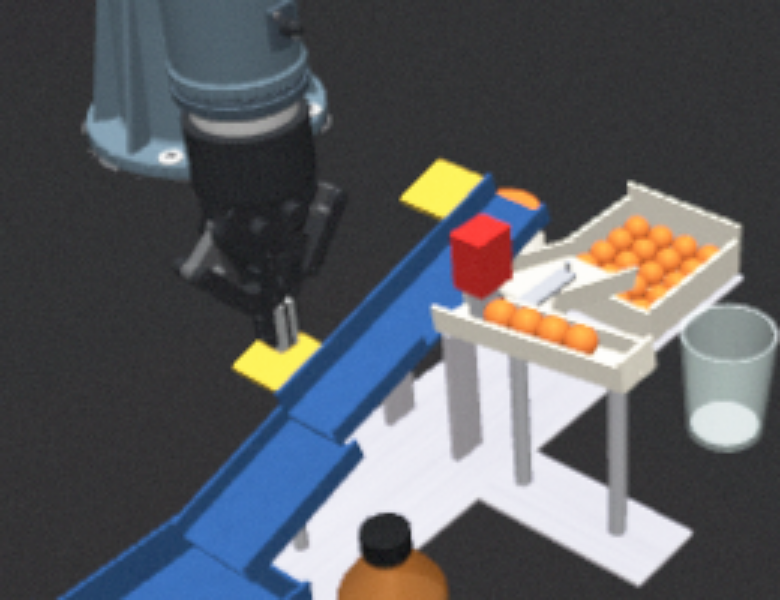

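The seesaw has rocked over: the right pad is low at (275,360), the left pad high at (440,190). I'll press slightly more, then lift.

>>> {"fn": "servo_tool", "kwargs": {
  "series": "1 0 0 0.002 0 0 0; 1 0 0 0.003 0 0 0; 1 0 0 0.004 0 0 0; 1 0 0 0.004 0 0 0"
}}

```text
time_s: 3.87
eef_pos: [0.498, -0.1793, 0.1353]
eef_rot: [-0.0, -0.125, 0.992, -0.0]
wrist_force: [-13.1, 6.8, 33.3]
opening: 0.001
grasp_force: 14.6
```

>>> {"fn": "servo_tool", "kwargs": {
  "series": "1 0 0 -0.005 0 0 0; 1 0 0 -0.015 0 0 0; 1 0 0 -0.035 0 0 0; 1 0 0 -0.06 0 0 0; 1 0 0 -0.09 0 0 0; 1 0 0 -0.12 0 0 0; 1 0 0 -0.12 0 0 0; 1 0 0 -0.12 0 0 0"
}}

```text
time_s: 4.53
eef_pos: [0.4987, -0.1798, 0.2536]
eef_rot: [0.002, -0.125, 0.992, -0.001]
wrist_force: [0.9, -0.2, 0.2]
opening: -0.003
grasp_force: 0.0
```

Run:
```python
from h import *
o=ctrl.get_obs();print(o["eef_pos"],o["eef_rot"])
c=ctrl.camera("scene")
hsv=cv2.cvtColor(c["img"],cv2.COLOR_RGB2HSV)
for nm,lo,hi in(("y",(27,150,80),(33,255,255)),("r",(0,200,60),(3,255,255))):
    n,l,s,ce=cv2.connectedComponentsWithStats(cv2.inRange(hsv,lo,hi))
    for i in range(1,n):
        if s[i,4]<60: continue
        v,u=np.where((l==i)&(c["z_map"]>0)); P=np.array([world(c,x,y,c["z_map"][y,x]) for x,y in zip(u,v)])
        F=(P[:,:2]-[.533,-.086])@np.array([[.968,-.25],[.25,.968]])
        print(nm,ce[i].round(),np.median(P,0).round(4),"feeder",np.median(F,0).round(4),np.percentile(F,[3,97],0).round(3).tolist())
```

```text
[ 0.49874589 -0.17977684  0.25358088] [ 0.00182184 -0.12475218  0.9921852  -0.0014486 ]
y [226. 182.] [ 0.4603 -0.0265  0.1544] feeder [-0.0556  0.0754] [[-0.075, 0.057], [-0.038, 0.095]]
y [172. 238.] [ 0.5015 -0.1849  0.1074] feeder [-0.0548 -0.0874] [[-0.074, -0.106], [-0.036, -0.068]]
r [240. 207.] [ 0.5901 -0.0809  0.1814] feeder [ 0.0595 -0.0103] [[0.041, -0.016], [0.062, 0.013]]
```

>>> {"fn": "servo_tool", "kwargs": {
  "series": "1 -0.025 0 0 0 0 0; 1 -0.05 0 0 0 0 0; 1 -0.075 0.01 0 0 0 0; 1 -0.095 0.02 0 0 0 0; 1 -0.105 0.03 0 0 0 0; 1 -0.105 0.03 0.015 0 0 0; 1 -0.105 0.03 0.03 0 0 0; 1 -0.105 0.03 0.045 0 0 0; 1 -0.105 0.03 0.055 0 0 0; 1 -0.105 0.03 0.0575 0 0 0; 1 -0.105 0.03 0.0575 0 0 0"
}}

```text
time_s: 5.5
eef_pos: [0.5909, -0.1238, 0.1923]
eef_rot: [-0.001, -0.125, 0.992, 0.001]
wrist_force: [0.4, -0.7, -0.2]
opening: 0.002
grasp_force: 0.0
```

Run:
```python
from h import *
o=ctrl.get_obs();p=o["eef_pos"];print(p,(p[:2]-[.533,-.086])@np.array([[.968,-.25],[.25,.968]]))
a=ctrl.camera("scene")
cv2.imwrite("pics/s4.png",cv2.resize(a["img"][120:320,80:340,::-1],None,fx=3,fy=3))
```

```text
[ 0.59090487 -0.12376594  0.19225089] [ 0.04661043 -0.05103364]
```

View pics/s4.png

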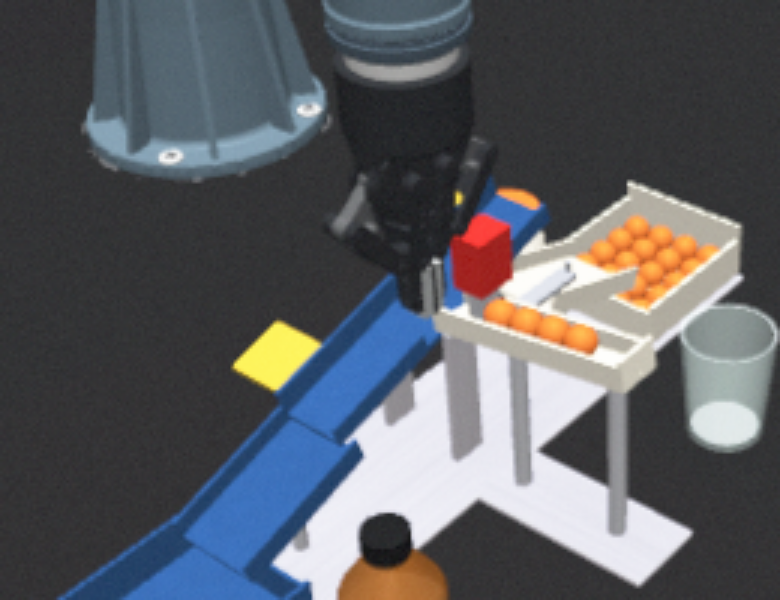

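Tips are just right of the red head, about 15 mm above ball passage, and the finger joints clear its top. Push left.

>>> {"fn": "servo_tool", "kwargs": {
  "series": "1 -0.001 0.006 -0.003 0 0 0; 1 -0.001 0.014 -0.004 0 0 0; 1 -0.001 0.021 -0.004 0 0 0; 1 -0.001 0.028 -0.004 0 0 0; 1 -0.001 0.035 -0.004 0 0 0; 1 -0.001 0.042 -0.004 0 0 0; 1 -0.001 0.048 -0.004 0 0 0; 1 -0.001 0.054 -0.004 0 0 0; 1 -0.001 0.06 -0.004 0 0 0; 1 -0.001 0.064 -0.004 0 0 0; 1 -0.001 0.064 -0.004 0 0 0"
}}

```text
time_s: 6.47
eef_pos: [0.5768, -0.0608, 0.1976]
eef_rot: [-0.0, -0.125, 0.992, 0.0]
wrist_force: [-0.0, 0.3, 0.6]
opening: 0.001
grasp_force: 0.0
```

Run:
```python
from h import *
o=ctrl.get_obs();p=o["eef_pos"];print(p,(p[:2]-[.533,-.086])@np.array([[.968,-.25],[.25,.968]]),o["wrist_force"])
c=ctrl.camera("scene")
hsv=cv2.cvtColor(c["img"],cv2.COLOR_RGB2HSV)
n,l,s,ce=cv2.connectedComponentsWithStats(cv2.inRange(hsv,(0,200,60),(3,255,255)))
for i in range(1,n):
    if s[i,4]<40: continue
    v,u=np.where((l==i)&(c["z_map"]>0)); P=np.array([world(c,x,y,c["z_map"][y,x]) for x,y in zip(u,v)])
    F=(P[:,:2]-[.533,-.086])@np.array([[.968,-.25],[.25,.968]])
    print(ce[i].round(),"feeder",np.percentile(F,[3,50,97],0).round(3).tolist())
cv2.imwrite("pics/s5.png",cv2.resize(c["img"][120:380,80:340,::-1],None,fx=2.3,fy=2.3))
```

```text
[ 0.57675864 -0.06081456  0.19762889] [0.04865473 0.01343985] [-0.00877771  0.26463573  0.59126862]
[258. 197.] feeder [[0.056, 0.027], [0.06, 0.04], [0.062, 0.056]]
```

View pics/s5.png

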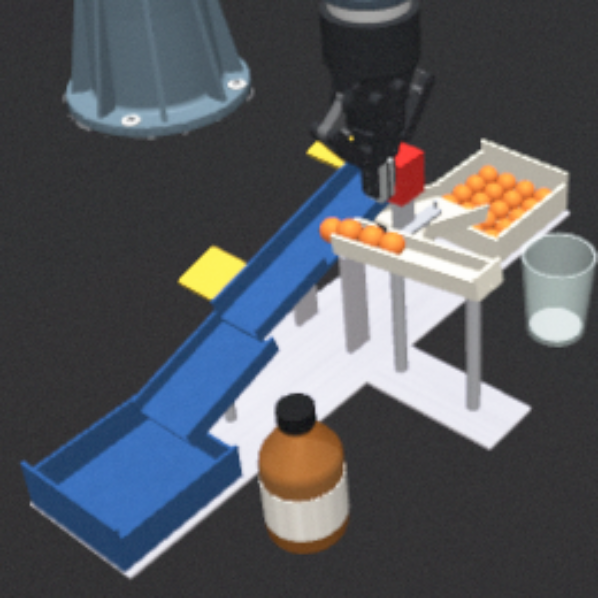

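The gate is about 42 mm open and the balls are rolling off the ramp mouth at (330,230). I'll finish the push, back off to the right, then lift.

>>> {"fn": "servo_tool", "kwargs": {
  "series": "1 0 0.002 0 0 0 0; 1 0 0.004 0 0 0 0; 1 0 0.004 0 0 0 0; 1 0 -0.005 0 0 0 0; 1 0 -0.012 0 0 0 0; 1 0 -0.012 -0.02 0 0 0; 1 0 -0.012 -0.05 0 0 0; 1 0 -0.012 -0.08 0 0 0; 1 0 -0.012 -0.11 0 0 0; 1 0 -0.012 -0.12 0 0 0; 1 0 -0.012 -0.12 0 0 0; 1 0 -0.012 -0.12 0 0 0"
}}

```text
time_s: 7.52
eef_pos: [0.5801, -0.074, 0.3173]
eef_rot: [0.0, -0.125, 0.992, -0.0]
wrist_force: [-0.5, -0.6, -1.2]
opening: 0.001
grasp_force: 0.0
```

>>> {"fn": "servo_tool", "kwargs": {
  "series": "1 0 0 0 0 0 0; 1 0 0 0 0 0 0; 1 0 0 0 0 0 0; 1 0 0 0 0 0 0; 1 0 0 0 0 0 0; 1 0 0 0 0 0 0; 1 0 0 0 0 0 0; 1 0 0 0 0 0 0; 1 0 0 0 0 0 0; 1 0 0 0 0 0 0; 1 0 0 0 0 0 0; 1 0 0 0 0 0 0"
}}

```text
time_s: 8.52
eef_pos: [0.5801, -0.0735, 0.3178]
eef_rot: [0.0, -0.125, 0.992, -0.0]
wrist_force: [0.3, 0.2, -0.9]
opening: 0.005
grasp_force: 0.0
```

>>> {"fn": "servo_tool", "kwargs": {
  "series": "1 0 0 0 0 0 0; 1 0 0 0 0 0 0; 1 0 0 0 0 0 0; 1 0 0 0 0 0 0; 1 0 0 0 0 0 0; 1 0 0 0 0 0 0; 1 0 0 0 0 0 0; 1 0 0 0 0 0 0; 1 0 0 0 0 0 0; 1 0 0 0 0 0 0; 1 0 0 0 0 0 0; 1 0 0 0 0 0 0"
}}

```text
time_s: 9.52
eef_pos: [0.5801, -0.0735, 0.3178]
eef_rot: [-0.0, -0.125, 0.992, 0.0]
wrist_force: [0.0, -0.5, -0.9]
opening: -0.004
grasp_force: 0.0
```

Run:
```python
from h import *
o=ctrl.get_obs();p=o["eef_pos"];print(p,o["time_s"],o["wrist_force"])
c=ctrl.camera("scene")
hsv=cv2.cvtColor(c["img"],cv2.COLOR_RGB2HSV)
for lo,hi in(((0,200,60),(3,255,255)),((27,150,80),(33,255,255))):
  n,l,s,ce=cv2.connectedComponentsWithStats(cv2.inRange(hsv,lo,hi))
  for i in range(1,n):
    if s[i,4]<40: continue
    v,u=np.where((l==i)&(c["z_map"]>0)); P=np.array([world(c,x,y,c["z_map"][y,x]) for x,y in zip(u,v)])
    F=(P[:,:2]-[.533,-.086])@np.array([[.968,-.25],[.25,.968]])
    print(ce[i].round(),"feeder",np.percentile(F,[3,50,97],0).round(3).tolist(),np.median(P[:,2]))
cv2.imwrite("pics/s6.png",cv2.resize(c["img"][120:380,80:340,::-1],None,fx=2.3,fy=2.3))
```

```text
[ 0.5800655  -0.07348612  0.31777687] 9.5167 [ 0.02344758 -0.51836437 -0.87862834]
[255. 197.] feeder [[0.042, 0.029], [0.059, 0.034], [0.062, 0.057]] 0.18109034405457425
[226. 182.] feeder [[-0.074, 0.057], [-0.057, 0.076], [-0.037, 0.095]] 0.15457451459201188
[171. 238.] feeder [[-0.074, -0.106], [-0.055, -0.087], [-0.036, -0.069]] 0.10713514066317908
```

View pics/s6.png

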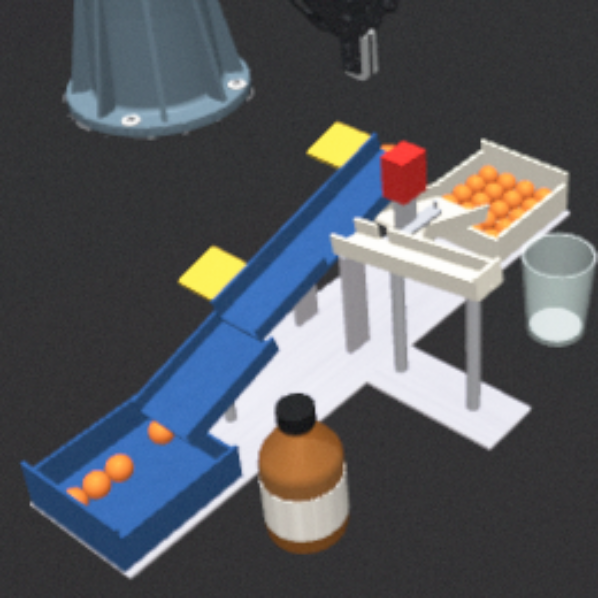

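All four balls are in the tray, at crop pixels (78,495), (97,484), (119,467) and (160,432). The seesaw is on its right stop and the gate is fully open. I'll let them settle and check that they stay still.

>>> {"fn": "servo_tool", "kwargs": {
  "series": "1 0 0 0 0 0 0; 1 0 0 0 0 0 0; 1 0 0 0 0 0 0; 1 0 0 0 0 0 0; 1 0 0 0 0 0 0; 1 0 0 0 0 0 0; 1 0 0 0 0 0 0; 1 0 0 0 0 0 0; 1 0 0 0 0 0 0; 1 0 0 0 0 0 0; 1 0 0 0 0 0 0; 1 0 0 0 0 0 0"
}}

```text
time_s: 10.57
eef_pos: [0.5801, -0.0735, 0.3178]
eef_rot: [-0.0, -0.125, 0.992, -0.0]
wrist_force: [-0.6, -0.9, -0.6]
opening: 0.002
grasp_force: 0.0
```

>>> {"fn": "servo_tool", "kwargs": {
  "series": "1 0 0 0 0 0 0; 1 0 0 0 0 0 0; 1 0 0 0 0 0 0; 1 0 0 0 0 0 0; 1 0 0 0 0 0 0; 1 0 0 0 0 0 0; 1 0 0 0 0 0 0; 1 0 0 0 0 0 0; 1 0 0 0 0 0 0; 1 0 0 0 0 0 0; 1 0 0 0 0 0 0; 1 0 0 0 0 0 0"
}}

```text
time_s: 11.57
eef_pos: [0.5801, -0.0735, 0.3178]
eef_rot: [0.0, -0.125, 0.992, -0.0]
wrist_force: [-0.3, -0.1, 0.5]
opening: 0.002
grasp_force: 0.0
```

Run:
```python
from h import *
for k in range(4):
  c=ctrl.camera("top"); hsv=cv2.cvtColor(c["img"],cv2.COLOR_RGB2HSV)
  m=cv2.inRange(hsv,(5,150,100),(20,255,255)); m[:,:395]=0
  n,l,s,ce=cv2.connectedComponentsWithStats(m)
  for i in range(1,n):
    if s[i,4]<15: continue
    u,v=ce[i].round().astype(int); P=world(c,u,v)
    print(ce[i].round(1),s[i,4],((P[:2]-[.533,-.086])@np.array([[.968,-.25],[.25,.968]])).round(3),P[2].round(3))
  print()
```

```text
[451.2 201.9] 108 [-0.017 -0.274] 0.03

[451.2 201.9] 108 [-0.017 -0.273] 0.032

[451.2 201.9] 108 [-0.017 -0.274] 0.03

[451.2 201.9] 108 [-0.017 -0.273] 0.032
```

Run:
```python
from h import *
c=ctrl.camera("top");d=ctrl.camera("scene")
A=cv2.resize(c["img"][140:260,360:490,::-1],(400,369));B=cv2.resize(d["img"][240:360,80:210,::-1],(400,369))
cv2.imwrite("pics/t7.png",np.hstack([A,B]))
```

```text
(no output)
```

View pics/t7.png

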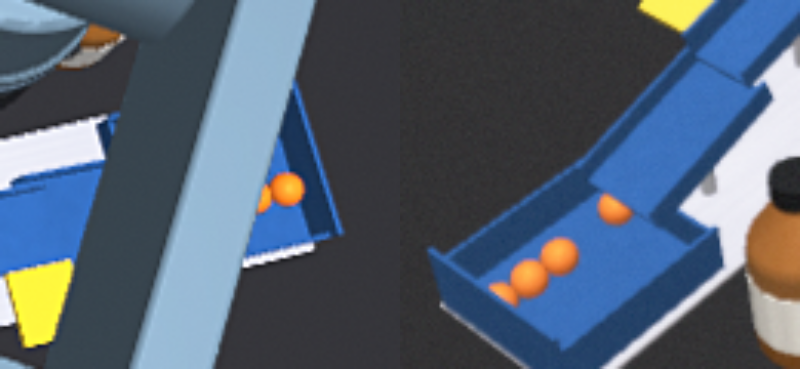

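The arm hides part of the top view. The scene view shows all four balls in the same places as before, so they are at rest. One check on the ball by the chute, at scene pixel about (150,308).

Run:
```python
from h import *
c=ctrl.camera("scene"); hsv=cv2.cvtColor(c["img"],cv2.COLOR_RGB2HSV)
m=cv2.inRange(hsv,(5,150,100),(20,255,255)); m[:,165:]=0;m[:280]=0
n,l,s,ce=cv2.connectedComponentsWithStats(m)
for i in range(1,n):
  if s[i,4]<15: continue
  v,u=np.where(l==i); P=np.array([world(c,x,y,c["z_map"][y,x]) for x,y in zip(u,v)])
  F=(P[:,:2]-[.533,-.086])@np.array([[.968,-.25],[.25,.968]])
  print(ce[i],s[i,4],np.percentile(F,[5,50,95],0).round(3).tolist(),np.percentile(P[:,2],[5,95]).round(3))
```

```text
[149.03278689 308.13114754] 61 [[-0.023, -0.199], [-0.015, -0.194], [-0.01, -0.189]] [0.02  0.031]
[124.84016393 327.68442623] 244 [[-0.02, -0.277], [-0.012, -0.254], [-0.006, -0.232]] [0.019 0.032]
```

```bash
python3 -c "
from bench import ctrl
print(ctrl.hand_in())"
```

```text
the job is handed in; nothing more can be done
None
```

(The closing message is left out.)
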